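Pass on the weighed pan and clip its card

TASK

The pan of pistons has been weighed, so pass it on: slide it along the bench, without lifting it and with the pistons left standing in it, off the steel weighing plate until the pan lies inside the taped square (its handle may stick out). Also file its stock card: slide the card straight along the clipboard, end first, well in under the spring clip so that the clip holds it. Leave everything else on the bench where it is.

Things in the scene. Friction and masses are not known exactly. Their poses are not given: they have to be found in the camera images.
- pan_mid (a point): round open steel parts pan with one straight black handle, on the bench: 150 mm across at the rim, 136 at the base, 50 high, wall 4 mm; 0.35 to 0.55 kg plus three 80 g pistons. Point on its axis half-way up (25 mm above the bench). z up; x points from the handle to the pan, so the handle runs out along -x
- pan_handle (a point): point in the pan's handle, 125 mm from the pan's axis, 43 mm above the bench, on the handle's centre line. The handle is a level bar 22 mm wide, 14 thick, from 100 to 200 mm from the pan's axis, nothing beneath it. Axes as pan_mid: it runs along x, its width along y
- piston0_mid (a point): one of three loose aluminium pistons, 44 mm across, 40 mm tall, standing upright in the pan on its 4 mm floor; point at its centre, z up along its axis
- piston1_mid (a point): the second piston, the same size
- piston2_mid (a point): the third piston, the same size
- weigh_plate: square steel weighing plate, 218 mm a side, let into the bench top and flush with it (no step); the pan starts on it. Origin at its centre, level with the bench; sides along its x and y
- tape_square: square outline of black tape stuck flat on the bench (no step), clear inside 210 x 210 mm, tape 19 mm wide. Origin at its centre, level with the bench; sides along its x and y
- board: brown clipboard fixed to the bench, 240 mm long (x), 160 wide (y), 4 thick; origin: centre of its underside. At its +x end a steel spring clip, 100 mm wide, 28 high: jaw line at x = 62 mm, lip sloping up to 9 mm above the board at x = 39 mm, so a card slid along +x lifts it (some 5 to 10 N). A stop at x = 97 mm ends the card's way
- jaw_line (a point): middle of the clip's jaw line, on the board's upper face (62 mm along the board's x from its origin); axes as the board's
- jaw (a joint): opening angle of the clip in rad: 0 shut on the bare board, about 0.1 with the card under it, grows as the jaw rises; a spring (about 2 N at the jaw) shuts it
- card_mid (a point): stiff white stock card, 90 mm long (its x) by 50 mm wide (its y), 5 mm thick, 30 g, lying flat on the clipboard with one end towards the clip; point at its centre, half-way up its thickness. Its +x end is the one nearer to the clip. It can be held by its two long edges
- grease_tin: bystander, not to be moved: grease tin, upright, 74 mm across, 85 mm tall; origin at the centre of its underside
- spray_can: bystander, not to be moved: tall can, upright, 56 mm across, 170 mm tall; origin at the centre of its underside
- brake_disc: bystander, not to be moved: steel brake disc lying flat, 190 mm across, 14 mm thick at its hub; origin at the centre of its underside
- bearing: bystander, not to be moved: ball-bearing ring lying flat, 52 mm across, 15 mm thick; origin at the centre of its underside
- wrench: bystander, not to be moved: steel wrench lying flat, 170 mm long along its x axis; origin about its middle, on its underside
- carton: bystander, not to be moved: small closed carton, 90 x 150 x 70 mm; origin at the centre of its underside
- tape_roll: bystander, not to be moved: roll of packing tape lying flat, 100 mm across, 48 mm high; origin at the centre of its underside

How it is judged:
By the outcome, as a careful person would: the job done as asked, in the order asked, and still so for the second after the job is handed in, with the robot touching nothing.
It also fails if it takes over 61 s, if anything falls off the work surface, if the arm or the gripper's body presses on something with over 40 N, if the wrist force passes 120 N, or if a joint passes its speed limit or range.

ROBOT

A 6-joint arm with a two-finger parallel gripper is mounted at the origin on the work surface. World frame = base frame: x ahead of the robot, y to its left, z up, the work surface at z = 0. Lengths are in m, angles in degrees, forces in N, time in s.
With the tool pointing down it reaches from about 0.325 to 0.9 m from the base axis. Payload 3.5 kg.
Tool frame: the origin (TCP) lies midway between the tips of the shut fingers; the grasp point (between the pads) lies 19 mm behind it (manip.grip_depth is the distance from the TCP to the grasp point, in m); z points along the fingers, y is the direction in which the jaws open and shut (so a half turn about z gives the same grasp; the last joint's range is limited). The gripper opens to 85 mm and grips with 20 to 120 N. Pads are 22 mm wide; open, the fingers measure 114 mm over their backs; the gripper's body (76 mm by 85 mm) begins 54 mm behind the grasp point. The pads swing forward as they close: fully open they stand 13 mm farther back than shut.
Start: joints at [-73.763, 15.837, -1.513, 72.651, 0, 84.076], TCP at [0.236, -0.579, 0.231] pointing down, gripper open.
Joint ranges: [-178.77, 178.77], [-48.84, 107.48], [-61.69, 71.31], [-111.58, 123.2], [-90, 87.43], [-180, 180]. Speed limits (degrees/s): [147.25, 147.25, 180, 180, 180, 180].

INTERFACE

Orientations are given as [roll, pitch, yaw] about the fixed x, y, z axes, in that order (R = Rz(yaw) Ry(pitch) Rx(roll)).
In Python, from rig import manip gives the robot as it stands. The module is installed in compiled form; this text tells all that it offers.
- The arm moves only by the shell command python3 -m creep 'ROWS' [OPENING] [FORCE]. ROWS is JSON, a list of rows, each an object of numbers: "tx", "ty", "tz": the shift along the tool's x, y, z each as a share of 250 mm, from -1 to 1; "ax", "ay", "az": the turn, a rotation vector about the tool's x, y, z each as a share of pi rad, from -1 to 1. In form: [{"tx": .., "ty": .., "tz": .., "ax": .., "ay": .., "az": ..}, ...]. A call has exactly 10 rows; each row is the pose to reach, as a shift and turn from the pose commanded when the call began, along the tool's axes at that moment, turning the shorter way round; what a row does not reach only later rows make up. A row lasts 1/12 s, in which the tool goes at most 41.7 mm and 7.16 degrees, less where a joint would pass 70% of its speed; a pose out of reach is approached as far as the arm can. A call with a number of a shift or a turn outside -1 to 1 is refused whole. A call with a gripper value outside its range is refused whole. OPENING is the closure, from -1 (fully open) to 1 (shut), set as the call begins (- or left out, the last holds). The fingers move at their own pace and stop on an object; FORCE is the grip in N (left out, the last holds). Time passes only in rows, so rows that repeat a pose let the fingers close, or fill a call up. It gives the time, the measured TCP pose, the force and the opening at its end, in the units of the state.
- manip.read_state(): the state, without advancing time (a new reading comes with each control period).
- manip.get_image(name): name is "scene" or "side" or "wrist"; returns the picture (400x640x3 uint8, red, green, blue); there is no depth.
- manip.get_calibration(name): a dict with "vertical_fov" (degrees; the focal length in pixels is half the picture's height over the tangent of half this angle, whatever the lens; pixels are square), "cx", "cy" (the principal point, pixels), "T" (4x4, takes a point from camera to world coordinates); the wrist camera has in their place "tool_from_camera" (4x4, takes a point from camera to tool coordinates, whose origin is the TCP and whose axes are the flange's). Camera axes: x right, y down, z forward; pixel columns grow to the right and rows downward; lengths in m; the calibration is good to about 2 mm. A picture is of the moment at which its call begins: read the wrist's pose just before it. get_calibration takes no time and is no camera call.
- manip.finish_job(): hands the job in, once; it reports no verdict.
The state is a dict: "time": time; "joints": joint angles; "dq": joint speeds; "joint_torque": joint torques, N m; "tcp_pos": TCP position; "tool_rot": TCP orientation; "wrist_force": force on the tool from outside, world axes, zero at the start; "torque": the same for the moment, N m; "finger_gap": finger opening in m.
Only numpy, scipy, OpenCV 4.12 (cv2) and the standard library are available. Lean on these libraries where they do the work, as an engineer would, in place of code of your own. Each camera call takes 0.05 s, during which the arm holds its last target. There are 200 camera calls.

## Working session

There is one attempt and no reset: what is moved stays moved. The work goes in short steps, Python scripts to look and compute and a shell command to move; the robot and the scene stay as the last step left them, time stands still between calls to the robot, and variables do not carry over. Pictures are saved under pics/ and viewed, about 8 in all and at most 12, crops included, and the job is handed in when it is done.

```bash
mkdir -p pics
cat > h.py <<'E'
import numpy as np, cv2
from rig import manip
from scipy.spatial.transform import Rotation as R
def cal(n):
    c=manip.get_calibration(n); f=200/np.tan(np.radians(c["vertical_fov"]/2))
    if "T" in c: T=np.array(c["T"])
    else:
        s=manip.read_state(); W=np.eye(4); W[:3,:3]=R.from_euler("xyz",s["tool_rot"],degrees=True).as_matrix(); W[:3,3]=s["tcp_pos"]
        T=W@np.array(c["tool_from_camera"])
    return f,c["cx"],c["cy"],T
def snap(n,fn):
    C=cal(n); im=manip.get_image(n); cv2.imwrite("pics/"+fn,im[:,:,::-1]); np.save("pics/"+fn+".npy",np.array([C[0],C[1],C[2],*C[3].ravel()]));return im,C
def load(fn):
    a=np.load("pics/"+fn+".npy"); return cv2.imread("pics/"+fn)[:,:,::-1],(a[0],a[1],a[2],a[3:].reshape(4,4))
def ray(C,u,v):
    f,cx,cy,T=C; return T[:3,3],T[:3,:3]@np.array([(u-cx)/f,(v-cy)/f,1])
def onz(C,u,v,z):
    o,d=ray(C,u,v); return o+d*(z-o[2])/d[2]
def proj(C,p):
    f,cx,cy,T=C; q=T[:3,:3].T@(np.array(p)-T[:3,3]); return np.array([cx+f*q[0]/q[2],cy+f*q[1]/q[2]])
def tri(C1,p1,C2,p2):
    o1,d1=ray(C1,*p1);o2,d2=ray(C2,*p2)
    A=np.c_[d1,-d2];s=np.linalg.lstsq(A,o2-o1,rcond=None)[0]
    a=o1+s[0]*d1;b=o2+s[1]*d2
    return (a+b)/2,np.linalg.norm(a-b)
E
python3 - <<'E'
from h import *
print({k:np.round(v,3) for k,v in manip.read_state().items()})
a,_=snap("scene","s0.png");b,_=snap("side","d0.png");snap("wrist","w0.png")
print(manip.grip_depth,manip.get_calibration("scene"),manip.get_calibration("side"),manip.get_calibration("wrist"))
E
```

```text
{'time': np.float64(0.0), 'joints': array([-7.3764e+01,  1.5880e+01, -1.6000e+00,  7.2652e+01,  2.0000e-03,
        8.4076e+01]), 'dq': array([0.018, 0.005, 0.012, 0.012, 0.   , 0.07 ]), 'joint_torque': array([-1.0000e-03, -4.4552e+01,  2.9520e+01,  1.6000e-02, -0.0000e+00,
        0.0000e+00]), 'tcp_pos': array([ 0.236, -0.578,  0.23 ]), 'tool_rot': array([-1.79869e+02, -1.50000e-02,  2.21600e+01]), 'wrist_force': array([-0.662, -0.401,  0.059]), 'torque': array([-0.014, -0.007,  0.027]), 'finger_gap': np.float64(0.085)}
0.0187 {'vertical_fov': 46.29759080297446, 'cx': 314.31580419386677, 'cy': 198.58261040827406, 'T': array([[-0.53259264,  0.49563824, -0.68606692,  1.64751606],
       [ 0.84633111,  0.30393307, -0.43743381,  0.66835952],
       [-0.00829049, -0.81361381, -0.58134657,  0.9396304 ],
       [ 0.        ,  0.        ,  0.        ,  1.        ]])} {'vertical_fov': 53.20596177975721, 'cx': 318.0129571806372, 'cy': 204.8948003605625, 'T': array([[-7.34527300e-01, -5.05233887e-01,  4.52999300e-01,
        -1.70768384e-02],
       [-6.78579012e-01,  5.46483447e-01, -4.90801759e-01,
         6.73218308e-01],
       [ 4.13061289e-04, -6.67903108e-01, -7.44248122e-01,
         1.06361347e+00],
       [ 0.00000000e+00,  0.00000000e+00,  0.00000000e+00,
         1.00000000e+00]])} {'vertical_fov': 69.09856877429289, 'cx': 315.0658281981034, 'cy': 202.88543053346586, 'tool_from_camera': array([[ 1.81016994e-04, -9.55146751e-01, -2.96132828e-01,
         7.46578491e-02],
       [ 9.99999928e-01,  7.39062725e-05,  3.72892276e-04,
         1.24284019e-03],
       [-3.34280773e-04, -2.96132875e-01,  9.55146695e-01,
        -1.42161065e-01],
       [ 0.00000000e+00,  0.00000000e+00,  0.00000000e+00,
         1.00000000e+00]])}
```

View pics/s0.png

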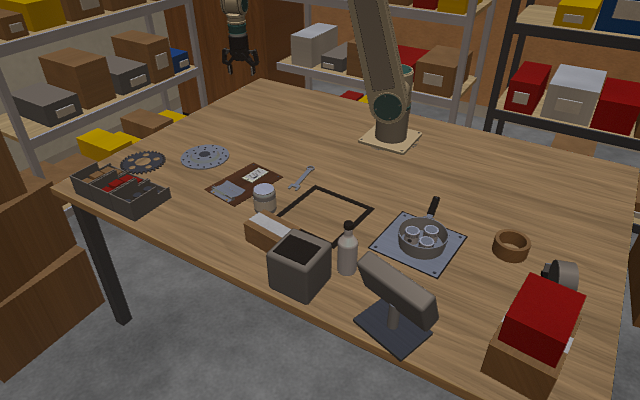

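View pics/d0.png

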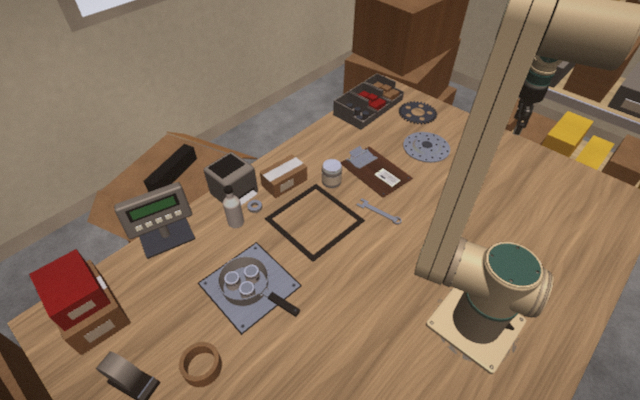

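The scene view shows the pan at (425,238) with its handle end at (433,205), and the card at (255,175). The side view shows the pan at (244,280), the handle from (270,295) to (298,313), the tape square centred at (315,221), the card at (387,178) and the clip at (362,157). I'll locate these next.

Run:
```python
from h import *
s,S=load("s0.png");d,D=load("d0.png")
for n,u,v,z in [("pan rim c",244,276,.05),("handle tip",297,311,.043),("plate L",200,287,0),("plate T",256,244,0),("plate R",299,285,0),("plate B",243,328,0),
 ("tape L",267,220,0),("tape T",317,187,0),("tape R",363,221,0),("tape B",314,258,0),("bearing",255,207,0),("can",234,225,0),("tin",331,183,0),("wrench a",361,203,0),("wrench b",398,220,0),
 ("card",387,178,.0065),("board r",411,178,.004),("board b",383,194,.004),("board t",376,149,.004),("board l",343,165,.004),("clip",362,157,.02),("carton",285,190,0),("roll",200,365,.024)]:
  print(n,onz(D,u,v,z).round(3))
print("side black")
def comp(im,roi,f):
  x0,y0,x1,y1=roi; m=np.zeros(im.shape[:2],np.uint8); m[y0:y1,x0:x1]=f(im[y0:y1,x0:x1].astype(int)); return m
blk=lambda a:(a.max(2)<60)
for nm,im,roi,C in [("D",d,(265,285,305,320),D),("S",s,(420,192,445,222),S)]:
  m=comp(im,roi,blk);v,u=np.nonzero(m);r=cv2.minAreaRect(np.c_[u,v].astype(np.float32));print(nm,"handle",len(u),r,u.mean(),v.mean(),cv2.boxPoints(r).round(1).tolist())
# card
for nm,im,roi,C in [("D",d,(372,165,402,190),D),("S",s,(240,162,272,186),S)]:
  m=comp(im,roi,lambda a:(a.min(2)>125)).astype(np.uint8);v,u=np.nonzero(m);r=cv2.minAreaRect(np.c_[u,v].astype(np.float32));print(nm,"card",len(u),r,cv2.boxPoints(r).round(1).tolist())
  P=[onz(C,*p,.009)[:2].round(4).tolist() for p in cv2.boxPoints(r)];print(P,np.mean(P,0))
a=cv2.resize(d[130:270,220:420],None,fx=4,fy=4,interpolation=cv2.INTER_CUBIC)
cv2.imwrite("pics/dz.png",a[:,:,::-1])
```

```text
pan rim c [0.569 0.359 0.05 ]
handle tip [0.379 0.33  0.043]
plate L [0.666 0.459 0.   ]
plate T [0.663 0.237 0.   ]
plate R [0.451 0.251 0.   ]
plate B [0.47  0.455 0.   ]
tape L [0.712 0.143 0.   ]
tape T [ 0.694 -0.091  0.   ]
tape R [ 0.465 -0.079  0.   ]
tape B [0.485 0.148 0.   ]
bearing [0.788 0.132 0.   ]
can [0.779 0.235 0.   ]
tin [ 0.67  -0.143  0.   ]
wrench a [ 0.523 -0.14   0.   ]
wrench b [ 0.379 -0.165  0.   ]
card [ 0.527 -0.302  0.006]
board r [ 0.462 -0.366  0.004]
board b [ 0.49  -0.226  0.004]
board t [ 0.662 -0.411  0.004]
board l [ 0.698 -0.246  0.004]
clip [ 0.663 -0.319  0.02 ]
carton [0.77 0.   0.  ]
roll [0.463 0.6   0.024]
side black
D handle 240 ((283.6153564453125, 303.576904296875), (33.282012939453125, 8.043152809143066), 33.6900634765625) 283.27916666666664 303.85 [[267.5, 297.70001220703125], [272.0, 291.0], [299.70001220703125, 309.5], [295.20001220703125, 316.20001220703125]]
S handle 124 ((432.9500427246094, 205.15000915527344), (6.957010269165039, 18.657434463500977), 18.434947967529297) 433.0725806451613 205.54032258064515 [[426.70001220703125, 212.89999389648438], [432.6000061035156, 195.1999969482422], [439.20001220703125, 197.39999389648438], [433.29998779296875, 215.10000610351562]]
D card 223 ((387.0360412597656, 176.94801330566406), (24.286287307739258, 10.372269630432129), 34.69515609741211) [[374.1000061035156, 174.3000030517578], [380.0, 165.8000030517578], [400.0, 179.60000610351562], [394.1000061035156, 188.10000610351562]]
[[0.5742, -0.2824], [0.5865, -0.3362], [0.4852, -0.3256], [0.4753, -0.2737]] [ 0.5303   -0.304475]
S card 168 ((256.5, 176.5), (29.0, 17.0), -0.0) [[242.0, 185.0], [242.0, 168.0], [271.0, 168.0], [271.0, 185.0]]
[[0.6137, -0.2968], [0.5239, -0.3705], [0.4667, -0.2769], [0.5595, -0.2083]] [ 0.54095  -0.288125]
```

View pics/dz.png

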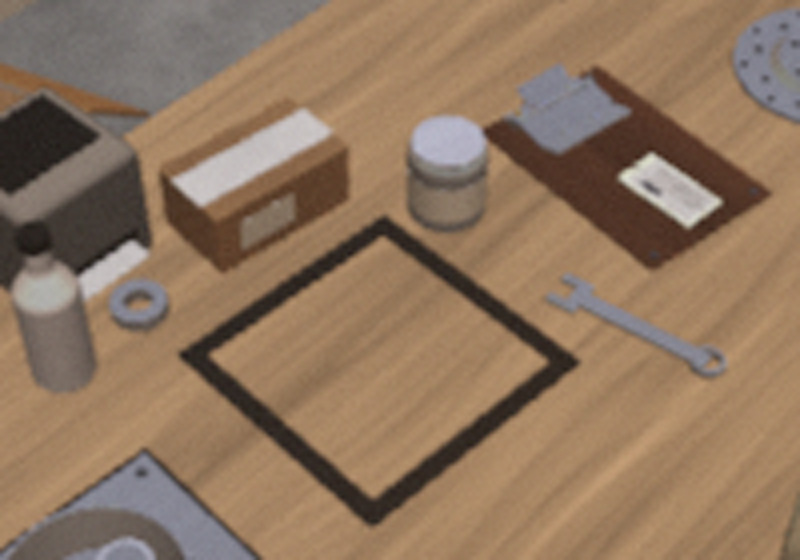

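```bash
r='{"tx":1,"ty":-0.54,"tz":-0.4,"ax":0,"ay":0,"az":0.156}'; :; python3 -m creep '[{"tx":1,"ty":-0.54,"tz":-0.4,"ax":0,"ay":0,"az":0.156},{"tx":1,"ty":-0.54,"tz":-0.4,"ax":0,"ay":0,"az":0.156},{"tx":1,"ty":-0.54,"tz":-0.4,"ax":0,"ay":0,"az":0.156},{"tx":1,"ty":-0.54,"tz":-0.4,"ax":0,"ay":0,"az":0.156},{"tx":1,"ty":-0.54,"tz":-0.4,"ax":0,"ay":0,"az":0.156},{"tx":1,"ty":-0.54,"tz":-0.4,"ax":0,"ay":0,"az":0.156},{"tx":1,"ty":-0.54,"tz":-0.4,"ax":0,"ay":0,"az":0.156},{"tx":1,"ty":-0.54,"tz":-0.4,"ax":0,"ay":0,"az":0.156},{"tx":1,"ty":-0.54,"tz":-0.4,"ax":0,"ay":0,"az":0.156},{"tx":1,"ty":-0.54,"tz":-0.4,"ax":0,"ay":0,"az":0.156}]' -1
python3 -c 'from h import *; snap("wrist","w1.png")'
python3 -m creep '[{"tx":0.31,"ty":-0.99,"tz":0,"ax":0,"ay":0,"az":0},{"tx":0.31,"ty":-0.99,"tz":0,"ax":0,"ay":0,"az":0},{"tx":0.31,"ty":-0.99,"tz":0,"ax":0,"ay":0,"az":0},{"tx":0.31,"ty":-0.99,"tz":0,"ax":0,"ay":0,"az":0},{"tx":0.31,"ty":-0.99,"tz":0,"ax":0,"ay":0,"az":0},{"tx":0.31,"ty":-0.99,"tz":0,"ax":0,"ay":0,"az":0},{"tx":0.31,"ty":-0.99,"tz":0,"ax":0,"ay":0,"az":0},{"tx":0.31,"ty":-0.99,"tz":0,"ax":0,"ay":0,"az":0},{"tx":0.31,"ty":-0.99,"tz":0,"ax":0,"ay":0,"az":0},{"tx":0.31,"ty":-0.99,"tz":0,"ax":0,"ay":0,"az":0}]'
python3 -c 'from h import *; snap("wrist","w2.png"); a=cv2.imread("pics/w1.png");b=cv2.imread("pics/w2.png");cv2.imwrite("pics/w12.png",cv2.resize(np.vstack([a[:300],b[:300]]),None,fx=.99,fy=.99))'
```

```text
time: 0.98
tcp_pos: [0.4165, -0.3593, 0.3311]
tool_rot: [180.0, 0.0, -5.8]
wrist_force: [-0.3, 0.2, -0.8]
finger_gap: 0.0852
time: 1.87
tcp_pos: [0.5183, -0.1231, 0.3306]
tool_rot: [180.0, 0.1, -6.1]
wrist_force: [0.4, -0.2, 0.7]
finger_gap: 0.085
```

View pics/w12.png

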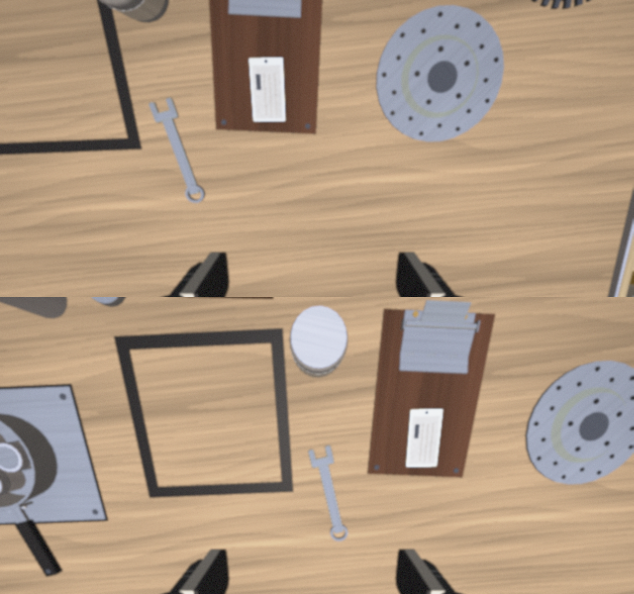

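The top half (w1) shows the card at (267,90), the board end edge at row 132 and the disc at (440,75). The bottom half (w2) shows the whole tape square, the board with the clip, the card at (425,440 stacked), and the pan handle at the lower left. I'll measure these and move on to the pan.

```bash
cat > m.py <<'E'
from h import *
def blob(im,f,roi=None):
    m=f(im.astype(int)).astype(np.uint8)
    if roi: k=np.zeros_like(m);x0,y0,x1,y1=roi;k[y0:y1,x0:x1]=1;m*=k
    m=cv2.morphologyEx(m,cv2.MORPH_OPEN,np.ones((3,3)))
    cs=cv2.findContours(m,cv2.RETR_CCOMP,cv2.CHAIN_APPROX_NONE)
    return cs[0],cs[1]
def rect(C,c,z):
    P=np.array([onz(C,*p[0],z)[:2] for p in c]).astype(np.float32)
    return cv2.minAreaRect(P*1000)
E
python3 - <<'E'
from m import *
a,A=load("w1.png");b,B=load("w2.png")
cs,hh=blob(b,lambda x:x.max(2)<75,(110,25,310,210))
for c,h in zip(cs,hh[0]):
  if cv2.contourArea(c)>500: print("tape",h[3],rect(B,c,0))
for nm,im,C,roi,rb in [("w1",a,A,(240,45,295,130),(200,0,330,140)),("w2",b,B,(395,100,460,185),(360,0,505,190))]:
  cs,_=blob(im,lambda x:x.min(2)>120,roi); c=max(cs,key=cv2.contourArea)
  print(nm,"card",rect(C,c,.009),cv2.minAreaRect(c)[0])
  cs,_=blob(im,lambda x:(x[...,0]<125)&(x[...,0]-x[...,2]>20),rb); c=max(cs,key=cv2.contourArea)
  print("board",rect(C,c,.004)); print(cv2.minAreaRect(c))
  print("card z tri centre in",nm)
E
python3 -m creep '[{"tx":-0.25,"ty":-1,"tz":0,"ax":0,"ay":0,"az":-0.083},{"tx":-0.25,"ty":-1,"tz":0,"ax":0,"ay":0,"az":-0.083},{"tx":-0.25,"ty":-1,"tz":0,"ax":0,"ay":0,"az":-0.083},{"tx":-0.25,"ty":-1,"tz":0,"ax":0,"ay":0,"az":-0.083},{"tx":-0.25,"ty":-1,"tz":0,"ax":0,"ay":0,"az":-0.083},{"tx":-0.25,"ty":-1,"tz":0,"ax":0,"ay":0,"az":-0.083},{"tx":-0.25,"ty":-1,"tz":0,"ax":0,"ay":0,"az":-0.083},{"tx":-0.25,"ty":-1,"tz":0,"ax":0,"ay":0,"az":-0.083},{"tx":-0.25,"ty":-1,"tz":0,"ax":0,"ay":0,"az":-0.083},{"tx":-0.25,"ty":-1,"tz":0,"ax":0,"ay":0,"az":-0.083}]'
python3 -c 'from h import *; snap("wrist","w3.png")'
```

```text
tape -1 ((593.7950439453125, 30.209075927734375), (242.6638641357422, 243.69642639160156), 86.43478393554688)
w1 card ((529.0276489257812, -305.02197265625), (52.83685302734375, 92.10746002197266), 84.68216705322266) (269.6424560546875, 89.77641296386719)
board ((559.62548828125, -306.4308776855469), (158.28286743164062, 182.17837524414062), 81.99594116210938)
((268.0, 66.5), (133.0, 112.0), 90.0)
card z tri centre in w1
w2 card ((529.1766967773438, -304.2961120605469), (53.07002639770508, 93.0296630859375), 84.8353042602539) (428.16900634765625, 141.972412109375)
board ((587.8875732421875, -309.0240173339844), (157.82164001464844, 236.949462890625), 81.6127700805664)
((434.9061279296875, 97.4911117553711), (111.19685363769531, 170.17489624023438), 5.411869049072266)
card z tri centre in w2
time: 2.75
tcp_pos: [0.483, 0.1319, 0.3312]
tool_rot: [180.0, 0.0, 8.9]
wrist_force: [-1.2, -0.2, 0.1]
finger_gap: 0.0857
```

Tape centre (0.594, 0.030), yaw −3.6°. Card (0.529, −0.3045), yaw −5.2°: the two views agree within 1 mm at z=9 mm, so the height is confirmed. Board centre (0.588, −0.309), yaw about −8.2°.

View pics/w3.png

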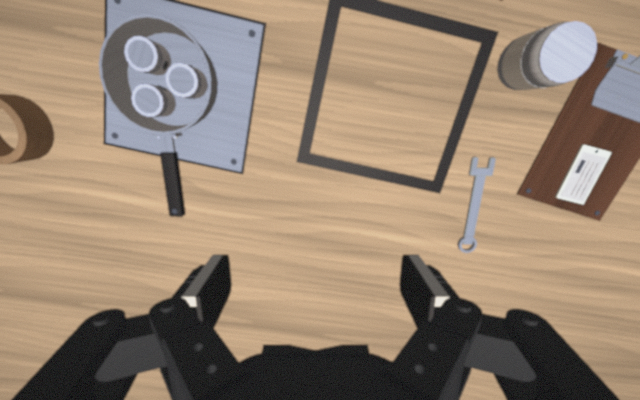

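The wrist view shows the pan at (158,75), the handle from (167,152) to (177,213), and the whole tape square. The pistons are standing. I'll triangulate the handle from w2, w3 and the side view.

Run:
```python
from m import *
blk=lambda x:x.max(2)<60
E={}
for n,roi in [("w2.png",(0,205,75,300)),("w3.png",(150,140,195,225)),("d0.png",(265,285,305,320))]:
  im,C=load(n);cs,_=blob(im,blk,roi);c=max(cs,key=cv2.contourArea)
  r=rect(C,c,.05);M=cv2.moments(c);E[n]=(C,(M['m10']/M['m00'],M['m01']/M['m00']))
  bp=cv2.boxPoints(r); print(n,r)
print(tri(*E["w2.png"],*E["w3.png"]),tri(*E["d0.png"],*E["w3.png"]))
im,C=load("w3.png")
cs,hh=blob(im,lambda x:x.max(2)<75,(290,0,500,200))
for c in cs:
  if cv2.contourArea(c)>500: print("tape",rect(C,c,0))
# pan rim extreme points in w3 -> ellipse of rim at z=.05: left 101, right 217, top ~17, bottom ~135
P=[onz(C,u,v,.05)[:2].round(3) for u,v in [(101,70),(217,85),(160,17),(158,134)]];print(P,(P[0]+P[1])/2,(P[2]+P[3])/2)
```

```text
w2.png ((424.4224548339844, 331.3435974121094), (94.40110778808594, 28.799665451049805), 7.6172332763671875)
w3.png ((424.6756286621094, 328.3662414550781), (90.65531921386719, 7.664597511291504), 6.42470645904541)
d0.png ((418.9956359863281, 341.68377685546875), (97.56681060791016, 23.354246139526367), 7.8424458503723145)
(array([0.42770483, 0.32662178, 0.05452385]), np.float64(0.004195707171343181)) (array([0.42340342, 0.33700315, 0.03823391]), np.float64(0.008756479256988648))
tape ((594.061767578125, 29.524795532226562), (243.69143676757812, 243.8964080810547), 86.23146057128906)
[array([0.567, 0.433]), array([0.572, 0.279]), array([0.642, 0.355]), array([0.495, 0.358])] [0.5695 0.356 ] [0.5685 0.3565]
```

```bash
python3 -m creep '[{"tx":-0.06,"ty":-0.84,"tz":0.72,"ax":0,"ay":0,"az":0.008},{"tx":-0.06,"ty":-0.84,"tz":0.72,"ax":0,"ay":0,"az":0.008},{"tx":-0.06,"ty":-0.84,"tz":0.72,"ax":0,"ay":0,"az":0.008},{"tx":-0.06,"ty":-0.84,"tz":0.72,"ax":0,"ay":0,"az":0.008},{"tx":-0.06,"ty":-0.84,"tz":0.72,"ax":0,"ay":0,"az":0.008},{"tx":-0.06,"ty":-0.84,"tz":0.72,"ax":0,"ay":0,"az":0.008},{"tx":-0.06,"ty":-0.84,"tz":0.72,"ax":0,"ay":0,"az":0.008},{"tx":-0.06,"ty":-0.84,"tz":0.72,"ax":0,"ay":0,"az":0.008},{"tx":-0.06,"ty":-0.84,"tz":0.72,"ax":0,"ay":0,"az":0.008},{"tx":-0.06,"ty":-0.84,"tz":0.72,"ax":0,"ay":0,"az":0.008}]'
python3 -c 'from h import *; snap("wrist","w4.png")'
```

```text
time: 3.63
tcp_pos: [0.4687, 0.1635, 0.1696]
tool_rot: [-178.2, 0.0, 10.8]
wrist_force: [0.5, -0.0, 0.1]
finger_gap: 0.0853
```

View pics/w4.png

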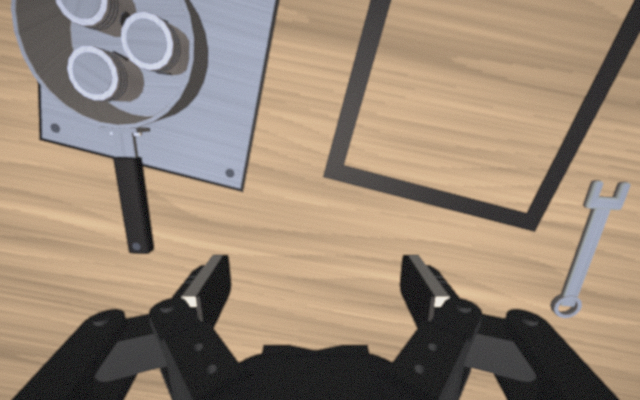

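The arm stopped short of the target, so I'll check the joints. The image shows the handle from (128,157) to (141,250).

Run:
```python
from m import *
s=manip.read_state();print(np.round(s["joints"],1),np.round(s["joint_torque"],1),s["wrist_force"],s["tcp_pos"],s["tool_rot"])
im,C=load("w4.png")
cs,_=blob(im,lambda x:x.max(2)<75,(105,150,165,258));c=max(cs,key=cv2.contourArea)
r=rect(C,c,.05);print(r);M=cv2.moments(c);p=(M['m10']/M['m00'],M['m01']/M['m00'])
for z in (.05,.043):print(p,onz(C,*p,z))
for n,roi in [("w3.png",(150,145,195,225)),("d0.png",(265,285,305,320))]:
  im,C2=load(n);cs,_=blob(im,lambda x:x.max(2)<75,roi);c=max(cs,key=cv2.contourArea);M=cv2.moments(c);q=(M['m10']/M['m00'],M['m01']/M['m00'])
  print(n,rect(C2,c,.05),tri(C,p,C2,q))
```

```text
[ 10.7   5.2 -22.3  62.6   1.8 179.9] [ -0.1 -34.6  29.3  -0.1   0.1  -0. ] [-0.59090473 -0.65473866 -0.43979983] [0.46800141 0.16354923 0.16876557] [-1.78201023e+02  1.33458388e-01  1.07829964e+01]
((423.7623596191406, 334.7567138671875), (97.47533416748047, 25.775373458862305), 8.48861312866211)
(134.12300551203944, 203.64708442123586) [0.42703976 0.33548403 0.05      ]
(134.12300551203944, 203.64708442123586) [0.42392394 0.33986477 0.043     ]
w3.png ((423.46307373046875, 335.7173156738281), (93.59152221679688, 22.81798553466797), 8.859577178955078) (array([0.42756418, 0.33608183, 0.04989053]), np.float64(0.0015556330908191658))
d0.png ((419.7817077636719, 342.5459899902344), (99.89602661132812, 25.502132415771484), 10.541810035705566) (array([0.42281643, 0.34041122, 0.04143172]), np.float64(0.001186210667468174))
```

Joint 6 is at its limit, because q6 ≈ 180 + q1 − yaw. I'll use the half-turned grasp (yaw ≈ 188°), turning in place first.

```bash
python3 -m creep '[{"tx":0,"ty":0,"tz":0,"ax":0,"ay":0,"az":-0.39},{"tx":0,"ty":0,"tz":0,"ax":0,"ay":0,"az":-0.39},{"tx":0,"ty":0,"tz":0,"ax":0,"ay":0,"az":-0.39},{"tx":0,"ty":0,"tz":0,"ax":0,"ay":0,"az":-0.39},{"tx":0,"ty":0,"tz":0,"ax":0,"ay":0,"az":-0.39},{"tx":0,"ty":0,"tz":0,"ax":0,"ay":0,"az":-0.39},{"tx":0,"ty":0,"tz":0,"ax":0,"ay":0,"az":-0.39},{"tx":0,"ty":0,"tz":0,"ax":0,"ay":0,"az":-0.39},{"tx":0,"ty":0,"tz":0,"ax":0,"ay":0,"az":-0.39},{"tx":0,"ty":0,"tz":0,"ax":0,"ay":0,"az":-0.39}]'
python3 - <<'E'
from h import *
s=manip.read_state();M=R.from_euler("xyz",s["tool_rot"],degrees=True)
t=R.from_euler("xyz",[180,0,188],degrees=True)
print(s["joints"].round(1) if hasattr(s["joints"],"round") else s["joints"],(M.inv()*t).as_rotvec()/np.pi, M.inv().apply(np.array([.44,.338,.15])-s["tcp_pos"])/.25)
E
```

```text
time: 4.52
tcp_pos: [0.4692, 0.1641, 0.171]
tool_rot: [-179.5, -1.7, 81.4]
wrist_force: [-0.2, -0.0, -0.2]
finger_gap: 0.0855
[ 10.8   5.1 -22.1  62.7   1.8 109.4] [ 0.00674135 -0.00941202 -0.59239728] [ 0.66714128 -0.21912004  0.10590464]
```

```bash
python3 -m creep '[{"tx":0.667,"ty":-0.22,"tz":0.1,"ax":0.007,"ay":-0.009,"az":-0.592},{"tx":0.667,"ty":-0.22,"tz":0.1,"ax":0.007,"ay":-0.009,"az":-0.592},{"tx":0.667,"ty":-0.22,"tz":0.1,"ax":0.007,"ay":-0.009,"az":-0.592},{"tx":0.667,"ty":-0.22,"tz":0.1,"ax":0.007,"ay":-0.009,"az":-0.592},{"tx":0.667,"ty":-0.22,"tz":0.1,"ax":0.007,"ay":-0.009,"az":-0.592},{"tx":0.667,"ty":-0.22,"tz":0.1,"ax":0.007,"ay":-0.009,"az":-0.592},{"tx":0.667,"ty":-0.22,"tz":0.1,"ax":0.007,"ay":-0.009,"az":-0.592},{"tx":0.667,"ty":-0.22,"tz":0.1,"ax":0.007,"ay":-0.009,"az":-0.592},{"tx":0.667,"ty":-0.22,"tz":0.1,"ax":0.007,"ay":-0.009,"az":-0.592},{"tx":0.667,"ty":-0.22,"tz":0.1,"ax":0.007,"ay":-0.009,"az":-0.592}]'
cat > rel.py <<'E'
import sys
from h import *
x,y,z,yaw=map(float,sys.argv[1:5])
s=manip.read_state();M=R.from_euler("xyz",s["tool_rot"],degrees=True)
t=R.from_euler("xyz",[180,0,yaw],degrees=True)
print("t",(M.inv().apply(np.array([x,y,z])-s["tcp_pos"])/.25).round(3),"a",((M.inv()*t).as_rotvec()/np.pi).round(4),"j6",np.round(s["joints"][5],1))
E
python3 rel.py .44 .338 .15 188
```

```text
time: 5.35
tcp_pos: [0.4406, 0.3385, 0.1514]
tool_rot: [179.8, -0.7, 153.0]
wrist_force: [0.6, -0.4, 0.4]
finger_gap: 0.0856
t [ 0.001 -0.003  0.006] a [ 0.0024 -0.0035 -0.1944] j6 57.5
```

```bash
python3 -m creep '[{"tx":0,"ty":0,"tz":0,"ax":0.002,"ay":-0.003,"az":-0.194},{"tx":0,"ty":0,"tz":0,"ax":0.002,"ay":-0.003,"az":-0.194},{"tx":0,"ty":0,"tz":0,"ax":0.002,"ay":-0.003,"az":-0.194},{"tx":0,"ty":0,"tz":0,"ax":0.002,"ay":-0.003,"az":-0.194},{"tx":0,"ty":0,"tz":0,"ax":0.002,"ay":-0.003,"az":-0.194},{"tx":0,"ty":0,"tz":0,"ax":0.002,"ay":-0.003,"az":-0.194},{"tx":0,"ty":0,"tz":0,"ax":0.002,"ay":-0.003,"az":-0.194},{"tx":0,"ty":0,"tz":0,"ax":0.002,"ay":-0.003,"az":-0.194},{"tx":0,"ty":0,"tz":0,"ax":0.002,"ay":-0.003,"az":-0.194},{"tx":0,"ty":0,"tz":0,"ax":0.002,"ay":-0.003,"az":-0.194}]'
python3 -c 'from h import *; snap("wrist","w5.png")'
```

```text
time: 6.18
tcp_pos: [0.44, 0.338, 0.1507]
tool_rot: [179.9, -0.2, -172.5]
wrist_force: [-0.1, -0.1, -0.8]
finger_gap: 0.0854
```

View pics/w5.png

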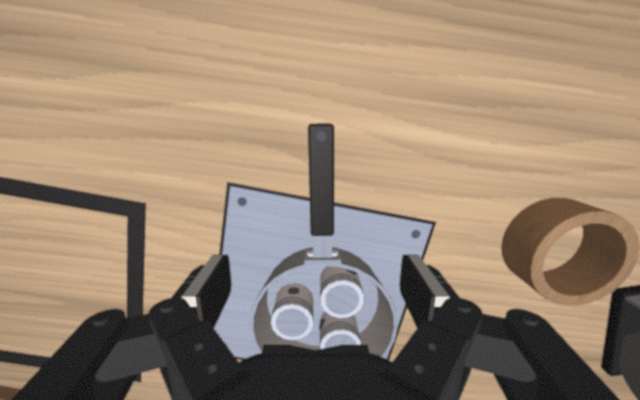

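The handle is vertical in the image, from (321,125) to (321,235), almost centred between the fingers. All three pistons are standing.

```bash
python3 - <<'E'
from m import *
im,C=load("w5.png")
cs,_=blob(im,lambda x:x.max(2)<75,(300,115,345,245));c=max(cs,key=cv2.contourArea);r=rect(C,c,.05);print(r)
s=manip.read_state();print(s["tcp_pos"],proj(C,s["tcp_pos"]))
a=np.radians(8);u=np.array([np.cos(a),np.sin(a)])
b=cv2.boxPoints(r);print(b)
# rim near edge point -> outer rim 75 from axis
print("neck",onz(C,322,247,.05))
E
python3 rel.py .436 .338 .024 187.5
```

```text
((431.28265380859375, 340.986572265625), (73.66160583496094, 20.017993927001953), 9.41561508178711)
[0.44000175 0.33799701 0.15064107] [317.7000608  258.97810555]
[[393.31064 344.8354 ]
 [396.58548 325.0871 ]
 [469.25467 337.13776]
 [465.97983 356.88605]]
neck [0.48022405 0.34836864 0.05      ]
t [0.014 0.001 0.507] a [ 0.0004 -0.0009  0.0001] j6 23.3
```

Run:
```python
from m import *
im,C=load("w5.png")
for p in [(321,124),(321,236),(310,180),(333,180),(323,255)]: print(p,onz(C,*p,.05))
print(im[120:240:8,321].tolist()); print(C[3].round(3))
```

```text
(321, 124) [0.37233786 0.33255879 0.05      ]
(321, 236) [0.46950134 0.3459627  0.05      ]
(310, 180) [0.41934261 0.32955355 0.05      ]
(333, 180) [0.41677707 0.3490424  0.05      ]
(323, 255) [0.48815504 0.35040603 0.05      ]
[[224, 194, 157], [81, 77, 77], [91, 93, 104], [74, 71, 69], [76, 71, 71], [77, 75, 74], [77, 73, 72], [72, 67, 69], [72, 68, 66], [71, 66, 64], [61, 57, 59], [66, 59, 58], [60, 58, 58], [56, 54, 54], [53, 51, 51]]
[[-0.131  0.948  0.29   0.365]
 [ 0.991  0.125  0.039  0.327]
 [ 0.001  0.293 -0.956  0.293]
 [ 0.     0.     0.     1.   ]]
```

Handle: x 0.372 to 0.469, length 98 mm (100 given), centre line y≈0.342 at x=0.44, yaw 7.85°. I'll descend and grip.

```bash
python3 -m creep '[{"tx":0,"ty":0.016,"tz":0.08,"ax":0,"ay":0,"az":0},{"tx":0,"ty":0.016,"tz":0.16,"ax":0,"ay":0,"az":0},{"tx":0,"ty":0.016,"tz":0.24,"ax":0,"ay":0,"az":0},{"tx":0,"ty":0.016,"tz":0.32,"ax":0,"ay":0,"az":0},{"tx":0,"ty":0.016,"tz":0.39,"ax":0,"ay":0,"az":0},{"tx":0,"ty":0.016,"tz":0.45,"ax":0,"ay":0,"az":0},{"tx":0,"ty":0.016,"tz":0.49,"ax":0,"ay":0,"az":0},{"tx":0,"ty":0.016,"tz":0.506,"ax":0,"ay":0,"az":0},{"tx":0,"ty":0.016,"tz":0.506,"ax":0,"ay":0,"az":0},{"tx":0,"ty":0.016,"tz":0.506,"ax":0,"ay":0,"az":0}]' -1 60
python3 -m creep '[{"tx":0,"ty":0,"tz":0,"ax":0,"ay":0,"az":0},{"tx":0,"ty":0,"tz":0,"ax":0,"ay":0,"az":0},{"tx":0,"ty":0,"tz":0,"ax":0,"ay":0,"az":0},{"tx":0,"ty":0,"tz":0,"ax":0,"ay":0,"az":0},{"tx":0,"ty":0,"tz":0,"ax":0,"ay":0,"az":0},{"tx":0,"ty":0,"tz":0,"ax":0,"ay":0,"az":0},{"tx":0,"ty":0,"tz":0,"ax":0,"ay":0,"az":0},{"tx":0,"ty":0,"tz":0,"ax":0,"ay":0,"az":0},{"tx":0,"ty":0,"tz":0,"ax":0,"ay":0,"az":0},{"tx":0,"ty":0,"tz":0,"ax":0,"ay":0,"az":0}]' 1 60
python3 rel.py .44 .342 .024 187.8
```

```text
time: 7.07
tcp_pos: [0.4395, 0.3424, 0.0246]
tool_rot: [179.9, -0.1, -172.4]
wrist_force: [0.2, -0.5, 1.4]
finger_gap: 0.0859
time: 7.9
tcp_pos: [0.4392, 0.3429, 0.0247]
tool_rot: [179.8, -0.1, -172.4]
wrist_force: [-2.0, 3.0, 5.6]
finger_gap: 0.0211
t [-0.003 -0.004  0.003] a [ 0.0009 -0.0007 -0.0012] j6 23.6
```

Gripped: the gap is 21 mm on a 22 mm handle. I'll start the slide gently and watch the force.

```bash
python3 -m creep '[{"tx":0,"ty":-0.005,"tz":0,"ax":0,"ay":0,"az":0},{"tx":0.001,"ty":-0.015,"tz":0,"ax":0,"ay":0,"az":0},{"tx":0.002,"ty":-0.03,"tz":0,"ax":0,"ay":0,"az":0},{"tx":0.003,"ty":-0.05,"tz":0,"ax":0,"ay":0,"az":0},{"tx":0.005,"ty":-0.075,"tz":0,"ax":0,"ay":0,"az":0},{"tx":0.006,"ty":-0.1,"tz":0,"ax":0,"ay":0,"az":0},{"tx":0.008,"ty":-0.125,"tz":0,"ax":0,"ay":0,"az":0},{"tx":0.009,"ty":-0.15,"tz":0,"ax":0,"ay":0,"az":0},{"tx":0.011,"ty":-0.175,"tz":0,"ax":0,"ay":0,"az":0},{"tx":0.012,"ty":-0.2,"tz":0,"ax":0,"ay":0,"az":0}]'
python3 rel.py .463 .0135 .0247 187.6
```

```text
time: 8.73
tcp_pos: [0.4438, 0.2935, 0.0247]
tool_rot: [179.7, -0.0, -172.3]
wrist_force: [-0.3, 4.3, 2.9]
finger_gap: 0.0211
t [ 0.073 -1.12  -0.005] a [ 0.0014 -0.0001  0.0004] j6 18.7
```

```bash
python3 -m creep '[{"tx":0.0015,"ty":-0.025,"tz":0,"ax":0,"ay":0,"az":0},{"tx":0.003,"ty":-0.05,"tz":0,"ax":0,"ay":0,"az":0},{"tx":0.0045,"ty":-0.075,"tz":0,"ax":0,"ay":0,"az":0},{"tx":0.006,"ty":-0.1,"tz":0,"ax":0,"ay":0,"az":0},{"tx":0.0075,"ty":-0.125,"tz":0,"ax":0,"ay":0,"az":0},{"tx":0.009,"ty":-0.15,"tz":0,"ax":0,"ay":0,"az":0},{"tx":0.0105,"ty":-0.175,"tz":-0.001,"ax":0,"ay":0,"az":0},{"tx":0.012,"ty":-0.2,"tz":-0.001,"ax":0,"ay":0,"az":0},{"tx":0.0135,"ty":-0.225,"tz":-0.001,"ax":0,"ay":0,"az":0},{"tx":0.015,"ty":-0.25,"tz":-0.001,"ax":0,"ay":0,"az":0}]'
python3 -m creep '[{"tx":0.0015,"ty":-0.025,"tz":0,"ax":0,"ay":0,"az":0},{"tx":0.003,"ty":-0.05,"tz":0,"ax":0,"ay":0,"az":0},{"tx":0.0045,"ty":-0.075,"tz":0,"ax":0,"ay":0,"az":0},{"tx":0.006,"ty":-0.1,"tz":0,"ax":0,"ay":0,"az":0},{"tx":0.0075,"ty":-0.125,"tz":0,"ax":0,"ay":0,"az":0},{"tx":0.009,"ty":-0.15,"tz":0,"ax":0,"ay":0,"az":0},{"tx":0.0105,"ty":-0.175,"tz":-0.001,"ax":0,"ay":0,"az":0},{"tx":0.012,"ty":-0.2,"tz":-0.001,"ax":0,"ay":0,"az":0},{"tx":0.0135,"ty":-0.225,"tz":-0.001,"ax":0,"ay":0,"az":0},{"tx":0.015,"ty":-0.25,"tz":-0.001,"ax":0,"ay":0,"az":0}]'
python3 rel.py .463 .0135 .0247 187.6
```

```text
time: 9.57
tcp_pos: [0.4479, 0.2305, 0.0247]
tool_rot: [179.8, -0.1, -172.4]
wrist_force: [-0.0, 5.2, 3.6]
finger_gap: 0.0211
time: 10.4
tcp_pos: [0.452, 0.1676, 0.0247]
tool_rot: [179.8, -0.1, -172.4]
wrist_force: [-0.7, 4.2, 3.6]
finger_gap: 0.0206
t [ 0.038 -0.617 -0.002] a [ 0.0011 -0.0006  0.0002] j6 4.9
```

```bash
python3 -m creep '[{"tx":0.0015,"ty":-0.025,"tz":0,"ax":0,"ay":0,"az":0},{"tx":0.003,"ty":-0.05,"tz":0,"ax":0,"ay":0,"az":0},{"tx":0.0045,"ty":-0.075,"tz":0,"ax":0,"ay":0,"az":0},{"tx":0.006,"ty":-0.1,"tz":0,"ax":0,"ay":0,"az":0},{"tx":0.0075,"ty":-0.125,"tz":0,"ax":0,"ay":0,"az":0},{"tx":0.009,"ty":-0.15,"tz":0,"ax":0,"ay":0,"az":0},{"tx":0.0105,"ty":-0.175,"tz":-0.001,"ax":0,"ay":0,"az":0},{"tx":0.012,"ty":-0.2,"tz":-0.001,"ax":0,"ay":0,"az":0},{"tx":0.0135,"ty":-0.225,"tz":-0.001,"ax":0,"ay":0,"az":0},{"tx":0.015,"ty":-0.25,"tz":-0.001,"ax":0,"ay":0,"az":0}]'
python3 -m creep '[{"tx":0.0015,"ty":-0.025,"tz":0,"ax":0,"ay":0,"az":0},{"tx":0.003,"ty":-0.05,"tz":0,"ax":0,"ay":0,"az":0},{"tx":0.0045,"ty":-0.075,"tz":0,"ax":0,"ay":0,"az":0},{"tx":0.006,"ty":-0.1,"tz":0,"ax":0,"ay":0,"az":0},{"tx":0.0075,"ty":-0.125,"tz":0,"ax":0,"ay":0,"az":0},{"tx":0.009,"ty":-0.15,"tz":0,"ax":0,"ay":0,"az":0},{"tx":0.0105,"ty":-0.175,"tz":-0.001,"ax":0,"ay":0,"az":0},{"tx":0.012,"ty":-0.2,"tz":-0.001,"ax":0,"ay":0,"az":0},{"tx":0.0135,"ty":-0.225,"tz":-0.001,"ax":0,"ay":0,"az":0},{"tx":0.015,"ty":-0.25,"tz":-0.001,"ax":0,"ay":0,"az":0}]'
python3 -m creep '[{"tx":0.002,"ty":-0.022,"tz":0,"ax":0,"ay":0,"az":0},{"tx":0.003,"ty":-0.042,"tz":0,"ax":0,"ay":0,"az":0},{"tx":0.004,"ty":-0.058,"tz":0,"ax":0,"ay":0,"az":0},{"tx":0.005,"ty":-0.072,"tz":0,"ax":0,"ay":0,"az":0},{"tx":0.006,"ty":-0.083,"tz":0,"ax":0,"ay":0,"az":0},{"tx":0.007,"ty":-0.092,"tz":0,"ax":0,"ay":0,"az":0},{"tx":0.007,"ty":-0.1,"tz":0,"ax":0,"ay":0,"az":0},{"tx":0.008,"ty":-0.105,"tz":0,"ax":0,"ay":0,"az":0},{"tx":0.008,"ty":-0.108,"tz":0,"ax":0,"ay":0,"az":0},{"tx":0.008,"ty":-0.11,"tz":0,"ax":0,"ay":0,"az":0}]'
python3 -c 'from h import *; snap("side","d1.png");a=cv2.imread("pics/d1.png");cv2.imwrite("pics/d1z.png",cv2.resize(a[160:340,200:420],None,fx=3.3,fy=3.3))'
```

```text
time: 11.23
tcp_pos: [0.4561, 0.105, 0.0247]
tool_rot: [179.8, -0.2, -172.4]
wrist_force: [-0.2, 5.6, 4.1]
finger_gap: 0.0206
time: 12.07
tcp_pos: [0.4601, 0.0425, 0.0247]
tool_rot: [179.8, -0.2, -172.4]
wrist_force: [0.3, 6.6, 3.5]
finger_gap: 0.0208
time: 12.9
tcp_pos: [0.4617, 0.0153, 0.0247]
tool_rot: [179.8, -0.2, -172.4]
wrist_force: [0.5, 6.7, 4.3]
finger_gap: 0.0208
```

View pics/d1z.png

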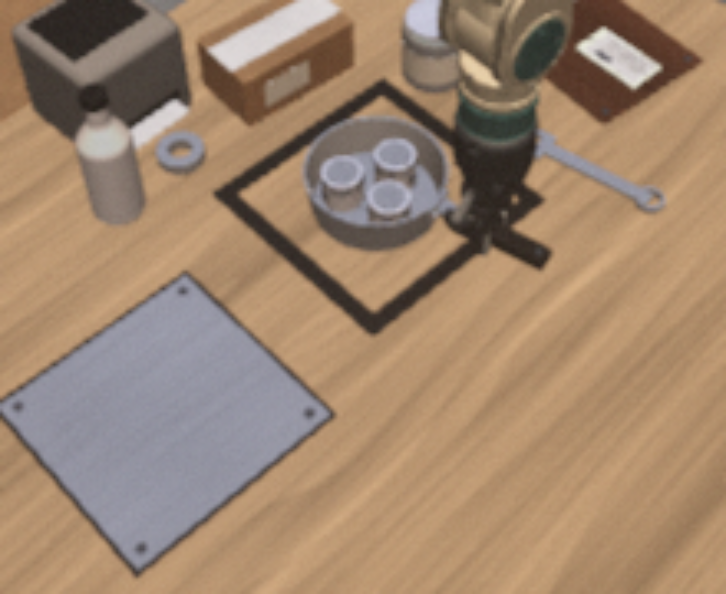

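The pan is inside the square with a tape margin all round, and the three pistons stand. The plate is empty. I'll release, rise and go to the card.

```bash
python3 -m creep '[{"tx":0,"ty":0,"tz":0,"ax":0,"ay":0,"az":0},{"tx":0,"ty":0,"tz":0,"ax":0,"ay":0,"az":0},{"tx":0,"ty":0,"tz":0,"ax":0,"ay":0,"az":0},{"tx":0,"ty":0,"tz":0,"ax":0,"ay":0,"az":0},{"tx":0,"ty":0,"tz":0,"ax":0,"ay":0,"az":0},{"tx":0,"ty":0,"tz":0,"ax":0,"ay":0,"az":0},{"tx":0,"ty":0,"tz":0,"ax":0,"ay":0,"az":0},{"tx":0,"ty":0,"tz":0,"ax":0,"ay":0,"az":0},{"tx":0,"ty":0,"tz":0,"ax":0,"ay":0,"az":0},{"tx":0,"ty":0,"tz":0,"ax":0,"ay":0,"az":0}]' -1
python3 -m creep '[{"tx":0,"ty":0,"tz":-0.04,"ax":0,"ay":0,"az":0},{"tx":0,"ty":0,"tz":-0.1,"ax":0,"ay":0,"az":0},{"tx":0,"ty":0,"tz":-0.2,"ax":0,"ay":0,"az":0},{"tx":0,"ty":0,"tz":-0.3,"ax":0,"ay":0,"az":0},{"tx":0,"ty":0,"tz":-0.4,"ax":0,"ay":0,"az":0},{"tx":0,"ty":0,"tz":-0.5,"ax":0,"ay":0,"az":0},{"tx":0,"ty":0,"tz":-0.6,"ax":0,"ay":0,"az":0},{"tx":0,"ty":0,"tz":-0.6,"ax":0,"ay":0,"az":0.071},{"tx":0,"ty":0,"tz":-0.6,"ax":0,"ay":0,"az":0.071},{"tx":0,"ty":0,"tz":-0.6,"ax":0,"ay":0,"az":0.071}]'
python3 rel.py .501 -.302 .15 174.8
```

```text
time: 13.78
tcp_pos: [0.4623, 0.0148, 0.0248]
tool_rot: [179.9, -0.2, -172.4]
wrist_force: [1.0, -0.6, -0.3]
finger_gap: 0.0856
time: 14.62
tcp_pos: [0.4633, 0.0146, 0.1763]
tool_rot: [180.0, -0.0, 174.7]
wrist_force: [0.5, -0.5, -0.0]
finger_gap: 0.0853
t [-0.267 -1.247  0.104] a [ 0.0002 -0.0002 -0.0006] j6 -0.9
```

```bash
python3 -m creep '[{"tx":-0.27,"ty":-0.85,"tz":0,"ax":0,"ay":0,"az":0},{"tx":-0.27,"ty":-0.85,"tz":0,"ax":0,"ay":0,"az":0},{"tx":-0.27,"ty":-0.85,"tz":0,"ax":0,"ay":0,"az":0},{"tx":-0.27,"ty":-0.85,"tz":0,"ax":0,"ay":0,"az":0},{"tx":-0.27,"ty":-0.85,"tz":0,"ax":0,"ay":0,"az":0},{"tx":-0.27,"ty":-0.85,"tz":0,"ax":0,"ay":0,"az":0},{"tx":-0.27,"ty":-0.85,"tz":0,"ax":0,"ay":0,"az":0},{"tx":-0.27,"ty":-0.85,"tz":0,"ax":0,"ay":0,"az":0},{"tx":-0.27,"ty":-0.85,"tz":0,"ax":0,"ay":0,"az":0},{"tx":-0.27,"ty":-0.85,"tz":0,"ax":0,"ay":0,"az":0}]'
python3 -m creep '[{"tx":0,"ty":-0.1,"tz":0.03,"ax":0,"ay":0,"az":0},{"tx":0,"ty":-0.2,"tz":0.06,"ax":0,"ay":0,"az":0},{"tx":0,"ty":-0.3,"tz":0.1,"ax":0,"ay":0,"az":0},{"tx":0,"ty":-0.397,"tz":0.1,"ax":0,"ay":0,"az":0},{"tx":0,"ty":-0.397,"tz":0.1,"ax":0,"ay":0,"az":0},{"tx":0,"ty":-0.397,"tz":0.1,"ax":0,"ay":0,"az":0},{"tx":0,"ty":-0.397,"tz":0.1,"ax":0,"ay":0,"az":0},{"tx":0,"ty":-0.397,"tz":0.1,"ax":0,"ay":0,"az":0},{"tx":0,"ty":-0.397,"tz":0.1,"ax":0,"ay":0,"az":0},{"tx":0,"ty":-0.397,"tz":0.1,"ax":0,"ay":0,"az":0}]'
python3 -c 'from h import *; snap("wrist","w6.png"); snap("side","d2.png")'
```

```text
time: 15.45
tcp_pos: [0.5099, -0.2014, 0.1742]
tool_rot: [179.9, -0.2, 174.9]
wrist_force: [-0.8, 0.6, 0.0]
finger_gap: 0.0854
time: 16.28
tcp_pos: [0.5017, -0.3009, 0.1496]
tool_rot: [180.0, -0.2, 174.9]
wrist_force: [0.1, 0.1, -0.7]
finger_gap: 0.0853
```

View pics/w6.png

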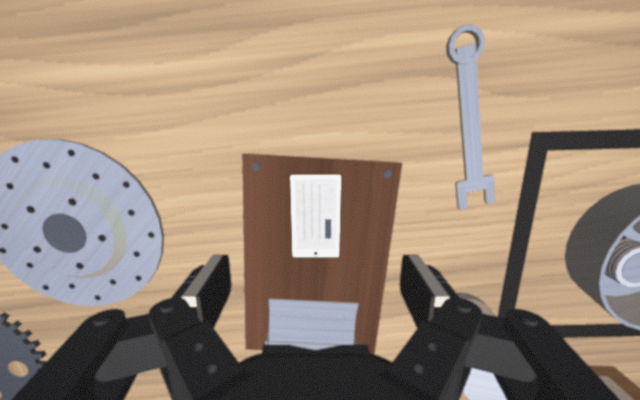

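The card is at (316,216), with the board's near edge from (243,154) to (401,163) and the clip lip at about row 300. I'll measure from this view.

Run:
```python
from m import *
im,C=load("w6.png")
cs,_=blob(im,lambda x:x.min(2)>150,(280,165,350,265));c=max(cs,key=cv2.contourArea);r=rect(C,c,.009);print("card",r)
cs,_=blob(im,lambda x:(x[...,0]<135)&(x[...,0]-x[...,2]>20),(235,145,410,290))
c=max(cs,key=cv2.contourArea)[:,0]
P=np.array([onz(C,*p,.004)[:2] for p in c])
def fit(sel):
  q=P[sel].astype(np.float32);l=cv2.fitLine(q,cv2.DIST_HUBER,0,.01,.01).ravel();return l
v=c[:,1];u=c[:,0]
L=fit((u<255)&(v>165)&(v<285));Rr=fit((u>370)&(v>175)&(v<280)&(u<404));N=fit((v<166)&(u>250)&(u<393))
for n,l in zip("LRN",(L,Rr,N)): print(n,l.round(4),np.degrees(np.arctan(l[1]/l[0])).round(2))
def isec(a,b):
  t=np.linalg.solve(np.c_[a[:2],-b[:2]],b[2:]-a[2:]);return a[2:]+t[0]*a[:2]
cl,cr=isec(L,N),isec(Rr,N);print("corners",cl,cr,np.linalg.norm(cl-cr))
d=(cl-cr)/np.linalg.norm(cl-cr);x=np.array([-d[1],d[0]]);
if x[0]<0:x=-x
a=np.degrees(np.arctan2(x[1],x[0]));o=(cl+cr)/2+x*.12;print("board yaw",a,"origin",o)
cm=np.array(r[0])/1000;y=np.array([-x[1],x[0]]);print("card in board",(cm-o)@x,(cm-o)@y)
print("lip",onz(C,313,300,.013), (onz(C,313,300,.013)[:2]-o)@x)
# pan check in side view d2: rim extremes
```

```text
card ((528.3972778320312, -304.6125793457031), (50.66155242919922, 88.84159088134766), 84.88275146484375)
L [ 0.9892 -0.1469  0.5311 -0.3803] -8.45
R [ 0.9892 -0.1468  0.5501 -0.2256] -8.44
N [ 0.1446  0.9895  0.4692 -0.293 ] 81.68
corners [ 0.45800573 -0.3694111 ] [ 0.4805309  -0.21529303] 0.15575546
board yaw -8.315203 origin [ 0.5880068  -0.30970633]
card in board -0.0597195217106604 -0.0035804519074248502
lip [ 0.62469089 -0.31575636  0.013     ] 0.03717340593277884
```

Board origin (0.588, −0.310), yaw −8.4°. Card (0.5284, −0.3046), yaw −5.1°, 89×51 mm. The lip is at 37 mm (39 given). I'll half-close the fingers and descend over the rear part of the card.

```bash
python3 rel.py .5005 -.3021 .012 174.9; python3 -m creep '[{"tx":0.004,"ty":-0.005,"tz":0.08,"ax":0,"ay":0,"az":0},{"tx":0.004,"ty":-0.005,"tz":0.16,"ax":0,"ay":0,"az":0},{"tx":0.004,"ty":-0.005,"tz":0.24,"ax":0,"ay":0,"az":0},{"tx":0.004,"ty":-0.005,"tz":0.32,"ax":0,"ay":0,"az":0},{"tx":0.004,"ty":-0.005,"tz":0.4,"ax":0,"ay":0,"az":0},{"tx":0.004,"ty":-0.005,"tz":0.46,"ax":0,"ay":0,"az":0},{"tx":0.004,"ty":-0.005,"tz":0.5,"ax":0,"ay":0,"az":0},{"tx":0.004,"ty":-0.005,"tz":0.53,"ax":0,"ay":0,"az":0},{"tx":0.004,"ty":-0.005,"tz":0.55,"ax":0,"ay":0,"az":0},{"tx":0.004,"ty":-0.005,"tz":0.55,"ax":0,"ay":0,"az":0}]' -0.41
python3 -c 'from h import *; snap("wrist","w7.png"); a=cv2.imread("pics/w7.png"); cv2.imwrite("pics/w7z.png",cv2.resize(a[120:400,170:470],None,fx=2,fy=2))'; python3 rel.py .5005 -.3021 .004 174.9
```

```text
t [ 0.003 -0.004  0.55 ] a [ 0.0002 -0.0009 -0.0004] j6 -32.1
time: 17.22
tcp_pos: [0.4997, -0.3027, 0.0113]
tool_rot: [179.9, -0.2, 174.8]
wrist_force: [-0.5, 0.5, -0.6]
finger_gap: 0.0598
t [-0.001  0.004  0.032] a [ 0.0002 -0.0009 -0.0007] j6 -32.3
```

View pics/w7z.png

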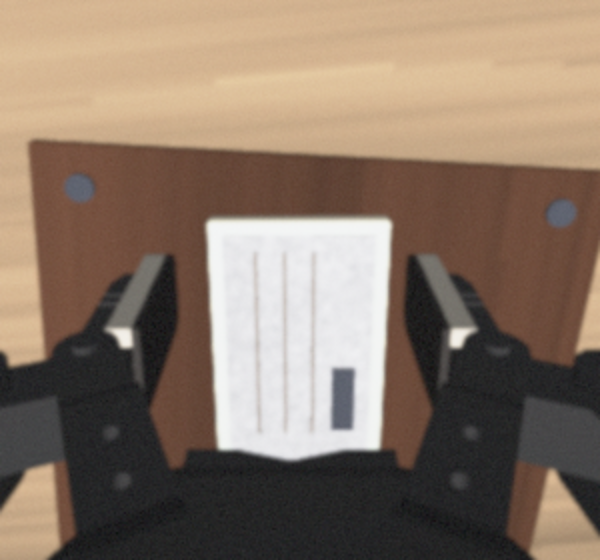

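The fingers straddle the rear part of the card at (300,330) in the crop, with a gap of about 32 px on the left and 15 px on the right. They sit about 2 mm too far left, so I'll correct that and feel for the board.

```bash
python3 -m creep '[{"tx":0,"ty":0.007,"tz":0,"ax":0,"ay":0,"az":0},{"tx":0,"ty":0.007,"tz":0.004,"ax":0,"ay":0,"az":0},{"tx":0,"ty":0.007,"tz":0.008,"ax":0,"ay":0,"az":0},{"tx":0,"ty":0.007,"tz":0.012,"ax":0,"ay":0,"az":0},{"tx":0,"ty":0.007,"tz":0.016,"ax":0,"ay":0,"az":0},{"tx":0,"ty":0.007,"tz":0.02,"ax":0,"ay":0,"az":0},{"tx":0,"ty":0.007,"tz":0.024,"ax":0,"ay":0,"az":0},{"tx":0,"ty":0.007,"tz":0.026,"ax":0,"ay":0,"az":0},{"tx":0,"ty":0.007,"tz":0.026,"ax":0,"ay":0,"az":0},{"tx":0,"ty":0.007,"tz":0.026,"ax":0,"ay":0,"az":0}]'
python3 -m creep '[{"tx":0,"ty":0,"tz":0.002,"ax":0,"ay":0,"az":0},{"tx":0,"ty":0,"tz":0.004,"ax":0,"ay":0,"az":0},{"tx":0,"ty":0,"tz":0.006,"ax":0,"ay":0,"az":0},{"tx":0,"ty":0,"tz":0.008,"ax":0,"ay":0,"az":0},{"tx":0,"ty":0,"tz":0.008,"ax":0,"ay":0,"az":0},{"tx":0,"ty":0,"tz":0.008,"ax":0,"ay":0,"az":0},{"tx":0,"ty":0,"tz":0.008,"ax":0,"ay":0,"az":0},{"tx":0,"ty":0,"tz":0.008,"ax":0,"ay":0,"az":0},{"tx":0,"ty":0,"tz":0.008,"ax":0,"ay":0,"az":0},{"tx":0,"ty":0,"tz":0.008,"ax":0,"ay":0,"az":0}]'
```

```text
time: 18.1
tcp_pos: [0.5001, -0.3012, 0.0053]
tool_rot: [180.0, -0.2, 174.8]
wrist_force: [0.2, -0.4, -0.1]
finger_gap: 0.0602
time: 18.93
tcp_pos: [0.5002, -0.3012, 0.0034]
tool_rot: [180.0, -0.2, 174.8]
wrist_force: [0.6, 1.1, -0.3]
finger_gap: 0.0602
```

```bash
python3 -m creep '[{"tx":0,"ty":0,"tz":0.002,"ax":0,"ay":0,"az":0},{"tx":0,"ty":0,"tz":0.004,"ax":0,"ay":0,"az":0},{"tx":0,"ty":0,"tz":0.006,"ax":0,"ay":0,"az":0},{"tx":0,"ty":0,"tz":0.008,"ax":0,"ay":0,"az":0},{"tx":0,"ty":0,"tz":0.008,"ax":0,"ay":0,"az":0},{"tx":0,"ty":0,"tz":0.008,"ax":0,"ay":0,"az":0},{"tx":0,"ty":0,"tz":0.008,"ax":0,"ay":0,"az":0},{"tx":0,"ty":0,"tz":0.008,"ax":0,"ay":0,"az":0},{"tx":0,"ty":0,"tz":0.008,"ax":0,"ay":0,"az":0},{"tx":0,"ty":0,"tz":0.008,"ax":0,"ay":0,"az":0}]'
python3 -c 'from h import *; snap("side","d3.png"); a=cv2.imread("pics/d3.png")'
python3 -m creep '[{"tx":0,"ty":0,"tz":0.002,"ax":0,"ay":0,"az":0},{"tx":0,"ty":0,"tz":0.004,"ax":0,"ay":0,"az":0},{"tx":0,"ty":0,"tz":0.006,"ax":0,"ay":0,"az":0},{"tx":0,"ty":0,"tz":0.006,"ax":0,"ay":0,"az":0},{"tx":0,"ty":0,"tz":0.006,"ax":0,"ay":0,"az":0},{"tx":0,"ty":0,"tz":0.006,"ax":0,"ay":0,"az":0},{"tx":0,"ty":0,"tz":0.006,"ax":0,"ay":0,"az":0},{"tx":0,"ty":0,"tz":0.006,"ax":0,"ay":0,"az":0},{"tx":0,"ty":0,"tz":0.006,"ax":0,"ay":0,"az":0},{"tx":0,"ty":0,"tz":0.006,"ax":0,"ay":0,"az":0}]'
```

```text
time: 19.77
tcp_pos: [0.5002, -0.3012, 0.0014]
tool_rot: [180.0, -0.2, 174.8]
wrist_force: [0.3, -0.1, 0.7]
finger_gap: 0.0602
time: 20.65
tcp_pos: [0.5001, -0.3012, -0.0001]
tool_rot: [180.0, -0.2, 174.8]
wrist_force: [-0.6, 0.2, -0.2]
finger_gap: 0.0599
```

```bash
python3 -m creep '[{"tx":0,"ty":0,"tz":0.002,"ax":0,"ay":0,"az":0},{"tx":0,"ty":0,"tz":0.004,"ax":0,"ay":0,"az":0},{"tx":0,"ty":0,"tz":0.005,"ax":0,"ay":0,"az":0},{"tx":0,"ty":0,"tz":0.005,"ax":0,"ay":0,"az":0},{"tx":0,"ty":0,"tz":0.005,"ax":0,"ay":0,"az":0},{"tx":0,"ty":0,"tz":0.005,"ax":0,"ay":0,"az":0},{"tx":0,"ty":0,"tz":0.005,"ax":0,"ay":0,"az":0},{"tx":0,"ty":0,"tz":0.005,"ax":0,"ay":0,"az":0},{"tx":0,"ty":0,"tz":0.005,"ax":0,"ay":0,"az":0},{"tx":0,"ty":0,"tz":0.005,"ax":0,"ay":0,"az":0}]'
python3 -m creep '[{"tx":0,"ty":0,"tz":0.002,"ax":0,"ay":0,"az":0},{"tx":0,"ty":0,"tz":0.004,"ax":0,"ay":0,"az":0},{"tx":0,"ty":0,"tz":0.005,"ax":0,"ay":0,"az":0},{"tx":0,"ty":0,"tz":0.005,"ax":0,"ay":0,"az":0},{"tx":0,"ty":0,"tz":0.005,"ax":0,"ay":0,"az":0},{"tx":0,"ty":0,"tz":0.005,"ax":0,"ay":0,"az":0},{"tx":0,"ty":0,"tz":0.005,"ax":0,"ay":0,"az":0},{"tx":0,"ty":0,"tz":0.005,"ax":0,"ay":0,"az":0},{"tx":0,"ty":0,"tz":0.005,"ax":0,"ay":0,"az":0},{"tx":0,"ty":0,"tz":0.005,"ax":0,"ay":0,"az":0}]'
```

```text
time: 21.48
tcp_pos: [0.5002, -0.3012, -0.0011]
tool_rot: [180.0, -0.2, 174.8]
wrist_force: [-1.5, 1.0, 5.9]
finger_gap: 0.0602
time: 22.32
tcp_pos: [0.5002, -0.3013, -0.0012]
tool_rot: [180.0, -0.2, 174.8]
wrist_force: [-2.8, 2.3, 13.4]
finger_gap: 0.0604
```

The tips touched the board at TCP z ≈ −1 mm, so they stand 5 mm back at a 60 mm gap, which fits the linkage. I'll raise 4.5 mm and grip.

```bash
python3 -m creep '[{"tx":0,"ty":0,"tz":-0.009,"ax":0,"ay":0,"az":0},{"tx":0,"ty":0,"tz":-0.018,"ax":0,"ay":0,"az":0},{"tx":0,"ty":0,"tz":-0.018,"ax":0,"ay":0,"az":0},{"tx":0,"ty":0,"tz":-0.018,"ax":0,"ay":0,"az":0},{"tx":0,"ty":0,"tz":-0.018,"ax":0,"ay":0,"az":0},{"tx":0,"ty":0,"tz":-0.018,"ax":0,"ay":0,"az":0},{"tx":0,"ty":0,"tz":-0.018,"ax":0,"ay":0,"az":0},{"tx":0,"ty":0,"tz":-0.018,"ax":0,"ay":0,"az":0},{"tx":0,"ty":0,"tz":-0.018,"ax":0,"ay":0,"az":0},{"tx":0,"ty":0,"tz":-0.018,"ax":0,"ay":0,"az":0}]'
python3 -m creep '[{"tx":0,"ty":0,"tz":0,"ax":0,"ay":0,"az":0},{"tx":0,"ty":0,"tz":0,"ax":0,"ay":0,"az":0},{"tx":0,"ty":0,"tz":0,"ax":0,"ay":0,"az":0},{"tx":0,"ty":0,"tz":0,"ax":0,"ay":0,"az":0},{"tx":0,"ty":0,"tz":0,"ax":0,"ay":0,"az":0},{"tx":0,"ty":0,"tz":0,"ax":0,"ay":0,"az":0},{"tx":0,"ty":0,"tz":0,"ax":0,"ay":0,"az":0},{"tx":0,"ty":0,"tz":0,"ax":0,"ay":0,"az":0},{"tx":0,"ty":0,"tz":0,"ax":0,"ay":0,"az":0},{"tx":0,"ty":0,"tz":0,"ax":0,"ay":0,"az":0}]' 0 40
python3 - <<'E'
from h import *
# target grip point: board x=.018, same board y
a=np.radians(-8.4);x=np.array([np.cos(a),np.sin(a)]);y=np.array([-x[1],x[0]]);o=np.array([.588,-.3097])
s=manip.read_state();p=np.array(s["tcp_pos"])[:2];print("grip in board",(p-o)@x,(p-o)@y)
E
python3 rel.py .5002 -.3013 .002 171.6
```

```text
time: 23.15
tcp_pos: [0.5001, -0.3012, 0.0018]
tool_rot: [180.0, -0.2, 174.8]
wrist_force: [0.3, 0.2, 0.2]
finger_gap: 0.0601
time: 23.98
tcp_pos: [0.5005, -0.3015, 0.0022]
tool_rot: [180.0, -0.1, 174.8]
wrist_force: [0.2, 0.2, 5.0]
finger_gap: 0.0484
grip in board -0.0877694973111769 -0.0046423548859407275
t [0.001 0.001 0.001] a [ 0.     -0.0007  0.0177] j6 -32.1
```

Card gripped with a 48 mm gap. I'll square it to the board (3.2°), then slide it forward.

```bash
python3 -m creep '[{"tx":0,"ty":0,"tz":0,"ax":0,"ay":0,"az":0.004},{"tx":0,"ty":0,"tz":0,"ax":0,"ay":0,"az":0.008},{"tx":0,"ty":0,"tz":0,"ax":0,"ay":0,"az":0.012},{"tx":0,"ty":0,"tz":0,"ax":0,"ay":0,"az":0.015},{"tx":0,"ty":0,"tz":0,"ax":0,"ay":0,"az":0.018},{"tx":0,"ty":0,"tz":0,"ax":0,"ay":0,"az":0.018},{"tx":0,"ty":0,"tz":0,"ax":0,"ay":0,"az":0.018},{"tx":0,"ty":0,"tz":0,"ax":0,"ay":0,"az":0.018},{"tx":0,"ty":0,"tz":0,"ax":0,"ay":0,"az":0.018},{"tx":0,"ty":0,"tz":0,"ax":0,"ay":0,"az":0.018}]'
python3 -m creep '[{"tx":-0.01,"ty":0,"tz":0,"ax":0,"ay":0,"az":0},{"tx":-0.03,"ty":0,"tz":0,"ax":0,"ay":0,"az":0},{"tx":-0.05,"ty":0,"tz":0,"ax":0,"ay":0,"az":0},{"tx":-0.07,"ty":0,"tz":0,"ax":0,"ay":0,"az":0},{"tx":-0.09,"ty":0,"tz":0,"ax":0,"ay":0,"az":0},{"tx":-0.11,"ty":0,"tz":0,"ax":0,"ay":0,"az":0},{"tx":-0.13,"ty":0,"tz":0,"ax":0,"ay":0,"az":0},{"tx":-0.15,"ty":0,"tz":0,"ax":0,"ay":0,"az":0},{"tx":-0.17,"ty":0,"tz":0,"ax":0,"ay":0,"az":0},{"tx":-0.18,"ty":0,"tz":0,"ax":0,"ay":0,"az":0}]'
python3 rel.py .6052 -.3169 .002 171.6
```

```text
time: 24.82
tcp_pos: [0.5004, -0.301, 0.0022]
tool_rot: [180.0, -0.1, 171.5]
wrist_force: [-0.8, -0.0, 6.2]
finger_gap: 0.0475
time: 25.65
tcp_pos: [0.5436, -0.3076, 0.0021]
tool_rot: [180.0, -0.3, 171.5]
wrist_force: [-4.7, -0.0, 11.0]
finger_gap: 0.0483
t [-0.249 -0.    -0.001] a [ 0.0001 -0.0019 -0.0005] j6 -26.9
```

```bash
python3 -m creep '[{"tx":-0.01,"ty":0,"tz":-0.001,"ax":0,"ay":0,"az":0},{"tx":-0.025,"ty":0,"tz":-0.001,"ax":0,"ay":0,"az":0},{"tx":-0.04,"ty":0,"tz":-0.002,"ax":0,"ay":0,"az":0},{"tx":-0.055,"ty":0,"tz":-0.002,"ax":0,"ay":0,"az":0},{"tx":-0.07,"ty":0,"tz":-0.002,"ax":0,"ay":0,"az":0},{"tx":-0.085,"ty":0,"tz":-0.002,"ax":0,"ay":0,"az":0},{"tx":-0.1,"ty":0,"tz":-0.002,"ax":0,"ay":0,"az":0},{"tx":-0.115,"ty":0,"tz":-0.002,"ax":0,"ay":0,"az":0},{"tx":-0.125,"ty":0,"tz":-0.002,"ax":0,"ay":0,"az":0},{"tx":-0.125,"ty":0,"tz":-0.002,"ax":0,"ay":0,"az":0}]'
python3 rel.py .6052 -.3169 .002 171.6
```

```text
time: 26.48
tcp_pos: [0.5722, -0.3116, 0.0022]
tool_rot: [180.0, -0.6, 171.5]
wrist_force: [-9.0, 1.9, 12.0]
finger_gap: 0.0481
t [-0.134 -0.001 -0.001] a [ 0.0001 -0.0033 -0.0006] j6 -25.6
```

```bash
python3 -m creep '[{"tx":-0.015,"ty":0,"tz":-0.001,"ax":0,"ay":0,"az":0},{"tx":-0.03,"ty":0,"tz":-0.001,"ax":0,"ay":0,"az":0},{"tx":-0.045,"ty":0,"tz":-0.001,"ax":0,"ay":0,"az":0},{"tx":-0.06,"ty":0,"tz":-0.001,"ax":0,"ay":0,"az":0},{"tx":-0.075,"ty":0,"tz":-0.001,"ax":0,"ay":0,"az":0},{"tx":-0.09,"ty":0,"tz":-0.001,"ax":0,"ay":0,"az":0},{"tx":-0.105,"ty":0,"tz":-0.001,"ax":0,"ay":0,"az":0},{"tx":-0.12,"ty":0,"tz":-0.001,"ax":0,"ay":0,"az":0},{"tx":-0.13,"ty":0,"tz":-0.001,"ax":0,"ay":0,"az":0},{"tx":-0.13,"ty":0,"tz":-0.001,"ax":0,"ay":0,"az":0}]'
python3 -c 'from h import *; snap("wrist","w8.png"); snap("side","d4.png")'; python3 rel.py .6052 -.3169 .002 171.6
```

```text
time: 27.32
tcp_pos: [0.6058, -0.3167, 0.0015]
tool_rot: [180.0, -0.4, 171.5]
wrist_force: [-5.0, -0.2, 5.0]
finger_gap: 0.048
t [ 0.002 -0.001 -0.002] a [ 0.0002 -0.0023 -0.0005] j6 -24.5
```

View pics/w8.png

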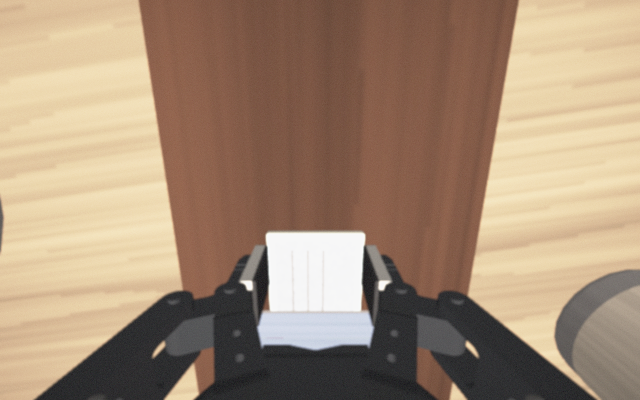

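The card's rear edge is at row 232, from (267,232) to (363,232), and its front is under the clip at row 312. I'll check its depth, then release and rise.

```bash
python3 - <<'E'
from h import *
im,C=load("w8.png");a=np.radians(-8.4);x=np.array([np.cos(a),np.sin(a)]);y=np.array([-x[1],x[0]]);o=np.array([.588,-.3097])
for p in [(267,232),(363,232),(315,312)]:
  q=onz(C,*p,.009)[:2]-o;print(p,(q@x).round(4),(q@y).round(4))
E
python3 -m creep '[{"tx":0,"ty":0,"tz":0,"ax":0,"ay":0,"az":0},{"tx":0,"ty":0,"tz":0,"ax":0,"ay":0,"az":0},{"tx":0,"ty":0,"tz":0,"ax":0,"ay":0,"az":0},{"tx":0,"ty":0,"tz":0,"ax":0,"ay":0,"az":0},{"tx":0,"ty":0,"tz":0,"ax":0,"ay":0,"az":0},{"tx":0,"ty":0,"tz":0,"ax":0,"ay":0,"az":0},{"tx":0,"ty":0,"tz":0,"ax":0,"ay":0,"az":0},{"tx":0,"ty":0,"tz":0,"ax":0,"ay":0,"az":0},{"tx":0,"ty":0,"tz":0,"ax":0,"ay":0,"az":0},{"tx":0,"ty":0,"tz":0,"ax":0,"ay":0,"az":0}]' -0.41
```

```text
(267, 232) -0.0 -0.03
(363, 232) 0.0 0.0182
(315, 312) 0.0472 -0.006
time: 28.25
tcp_pos: [0.6077, -0.3172, 0.0023]
tool_rot: [180.0, -0.2, 171.5]
wrist_force: [0.4, 0.4, 0.3]
finger_gap: 0.0603
```

Rear edge at board x≈0, so the front is at about 90 mm: 28 mm past the jaw and 7 mm short of the stop. I'll rise and take the final check pictures.

```bash
python3 -m creep '[{"tx":0,"ty":0,"tz":-0.03,"ax":0,"ay":0,"az":0},{"tx":0,"ty":0,"tz":-0.1,"ax":0,"ay":0,"az":0},{"tx":0,"ty":0,"tz":-0.2,"ax":0,"ay":0,"az":0},{"tx":0,"ty":0,"tz":-0.32,"ax":0,"ay":0,"az":0},{"tx":0,"ty":0,"tz":-0.46,"ax":0,"ay":0,"az":0},{"tx":0,"ty":0,"tz":-0.6,"ax":0,"ay":0,"az":0},{"tx":0.1,"ty":0,"tz":-0.75,"ax":0,"ay":0,"az":0},{"tx":0.2,"ty":0,"tz":-0.9,"ax":0,"ay":0,"az":0},{"tx":0.3,"ty":0,"tz":-0.9,"ax":0,"ay":0,"az":0},{"tx":0.3,"ty":0,"tz":-0.9,"ax":0,"ay":0,"az":0}]'
python3 - <<'E'
from m import *
a,A=snap("wrist","w9.png");b,B=snap("side","d5.png")
z=np.vstack([cv2.resize(a,None,fx=.9,fy=.9)[:300],cv2.resize(b[130:340,190:430],None,fx=2.4,fy=1.4)[:294,:576]]) if 0 else None
c=cv2.resize(b[130:300,210:440],(576,426))
cv2.imwrite("pics/f.png",np.vstack([cv2.resize(a,(576,360))[:174*1+0],c])[:,:,::-1]) if 0 else cv2.imwrite("pics/f.png",np.hstack([cv2.resize(a,(400,250)),cv2.resize(b[130:300,210:440],(338,250))])[:,:,::-1])
E
```

```text
time: 29.08
tcp_pos: [0.5318, -0.3064, 0.2326]
tool_rot: [-179.9, 0.0, 171.5]
wrist_force: [0.0, 1.5, -1.3]
finger_gap: 0.0603
```

View pics/f.png

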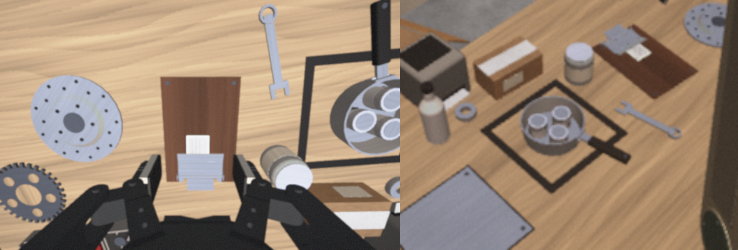

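The left half shows the card in under the clip. The right half shows the pan in the square with the three pistons standing and the bystanders unmoved. The gripper is clear, so I'll hand in.

```bash
python3 -c 'from rig import manip; print(manip.finish_job())'
```

```text
the job is handed in; nothing more can be done
None
```

The pan is inside the taped square and its stock card is held under the spring clip. I handed the job in at about 29 s of the 61 s allowed. `finish_job` reports no verdict, so these are my own last checks.

- **Pan:** I gripped it by the handle and slid it level, about 330 mm, off the weighing plate. From the arm's travel I put its axis within a few mm of the square's centre. The last side and wrist pictures show it clear of the tape on all sides, with all three pistons standing and the handle sticking out.
- **Card:** I gripped it by its long edges, turned it about 3° to square it with the board, and slid it in. Its rear edge measured at board x ≈ 0, so its front is at about 90 mm. That is 28 mm past the jaw line and 7 mm short of the stop. It stayed in place after release.
- **Other items:** In the last pictures the other items in view looked unmoved, but I judged this by eye and did not re-measure them. The tape roll was outside those last views.
- **Forces:** The readings taken at the end of each move never passed about 14 N at the wrist.

**What went wrong or disagreed:**
- The first approach to the handle stopped short because joint 6 reached its limit; I used the half-turned grasp instead.
- Early handle positions differed by 6 to 9 mm between views, and a closer look settled them.
- The card turned out 3° off the board's line, and about 6 mm off its centre line once in the clip. That is well within the clip's width.

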